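One turn on the screw press

TASK

Push the hand wheel of the small green bench screw press round clockwise (seen from above) by its upright yellow handle, through exactly one full turn, so that the ram comes down just short of the brass blank and the handle stands at the blue pointer again. Push the handle with shut fingertips, gently and without gripping it, then take the hand away. Leave the tin, the wire spool and the jar round the press where they stand.

Things in the scene. Friction and masses are not known exactly. Their poses are not given: they have to be found in the camera images.
- handwheel (a joint): angle of the red hand wheel in rad: 0 at the start (handle at the blue pointer), growing as the wheel turns clockwise seen from above; one full turn is 6.283. Stops at -0.5 and at 7.03. The wheel turns about a vertical axis without rising, with a steady friction of 0.12 N m (about 2 N at the handle), and stays where it is left. Each turn lowers the ram below the beam by 12 mm; after one turn the ram's foot is 1.5 mm above the blank.
- wheel_center (a point): point on the vertical axis of the red hand wheel, level with the top of its rim, 133 mm above the worktop. The rim is a round bar 14 mm thick bent to a ring, 116 mm across its middle line (130 mm outside), with three spokes and a 30 mm hub whose top is 5 mm above this point. The press is fixed to the worktop; the blue pointer bracket beside the rim does not turn.
- handle_mid (a point): middle of the yellow upright handle on the wheel, 58 mm out from the wheel axis, 24 mm above the top of the rim; it turns with the wheel. The handle is a round post 18 mm across that stands fixed on the rim; its top is 24 mm above this point. A round steel boss 20 mm across stands round its foot up to 3 mm above the rim's top.
- index_pointer (a point): top of the fixed blue pointer just outside the wheel's rim, 83 mm from the wheel axis and 3 mm above the rim's top (plus or minus 9 mm along the radius, 8 mm wide). The handle stands in line with it, seen from the axis, at the start and after exactly one turn.
- tin_1: small round white tin with lid, 51 mm across, 22 mm high, loose beside the press; origin at the centre of its underside. Bystander.
- spool_brass: grey spool with brass wire, 46 mm across, 26 mm high, standing upright, loose beside the press; origin at the centre of its underside. Bystander.
- jar: clear jar with a screw lid (dark purple round the side, white on top), 70 mm across, 132 mm high, loose beside the press; origin at the centre of its underside. Bystander.

How it is judged:
On the way, in this order (a step that is already met when the one before it is completed fails the run):
1. the wheel has been pushed a quarter turn clockwise by the fingers on the handle (value of joint handwheel above 1.57 rad and contact force between the fingers and handwheel above 0.3 N), for 0.05 s.
2. half a turn (value of joint handwheel above 3.14 rad), for 0.05 s.
3. three quarters of a turn (value of joint handwheel above 4.71 rad), for 0.05 s.
At the end, for the whole second after the job is handed in: the wheel rests one full turn clockwise from its start (6.283 rad, within 0.15 rad) and the tin, the spool and the jar are within 15 mm of where they stood (value of joint handwheel between 6.133 and 6.433 rad and velocity of joint handwheel between -0.05 and 0.05 rad/s and distance of each of tin_1, spool_brass, jar from where it was at the start of the episode below 0.015 m); the robot touches nothing.
It fails at once if the wheel is gripped or shoved hard (more than 25 N between the fingers and the wheel) (contact force between the fingers and handwheel above 25 N).
It fails at once if the small white tin is moved or lifted more than 15 mm (distance of tin_1 from where it was at the start of the episode above 0.015 m).
It fails at once if the spool of brass wire is moved or lifted more than 15 mm (distance of spool_brass from where it was at the start of the episode above 0.015 m).
It fails at once if the clear jar is moved or lifted more than 15 mm (distance of jar from where it was at the start of the episode above 0.015 m).
It also fails if it takes over 54 s, if anything falls off the work surface, if the arm or the gripper's body presses on something with over 40 N, if the wrist force passes 120 N, or if a joint passes its speed limit or range.

ROBOT

A 6-joint arm with a two-finger parallel gripper is mounted at the origin on a cart in front of the work surface, level with it; the furniture and walls round the work are solid. World frame = base frame: x ahead of the robot, y to its left, z up, the work surface at z = 0. Lengths are in m, angles in rad, forces in N, time in s.
With the tool pointing down it reaches from about 0.3 to 0.775 m from the base axis. Payload 14.6 kg.
Tool frame: the origin (TCP) lies at the very end of the fingers, on their centre line; the grasp point (between the pads) lies 19 mm behind it; z points along the fingers, y is the line along which they close (so a half turn about z gives the same grasp; the last joint's range is limited). The gripper opens to 94 mm and grips with 3 to 60 N. Pads are 16 mm wide; open, the fingers measure 119 mm over their backs; the gripper's body (75 mm by 177 mm) begins 78 mm behind the grasp point.
Start: joints at [-1.385, 0.3, 1.521, -0, 1.321, -0.067], TCP at [0.138, -0.533, 0.205] pointing down, gripper open.
Joint ranges: [-3.03, 3.03], [-0.79, 2.21], [0.23, 2.52], [-1.04, 4.18], [0, 3.07], [-2.55, 2.55]. Speed limits (rad/s): [2.22, 2.22, 2.57, 3.14, 3.14, 3.14].

INTERFACE

Orientations are given as [roll, pitch, yaw] about the fixed x, y, z axes, in that order (R = Rz(yaw) Ry(pitch) Rx(roll)).
In Python, from station import telemetry, cams, hand_in, nets gives the robot as it stands.
- The arm moves only by the tool move_arm, never from a script. Its argument "increments" is a list of rows, each a list of 4 numbers: the shift along the tool's x, y, z in m, then the turn about the tool's z in rad. In form: [[tx, ty, tz, roll], ...]. A call has 1 to 20 rows; each row shifts and turns the commanded pose from where the row before left it, along the tool's axes as they then stand; what a row does not reach is not made up. A row lasts 1/8 s, in which the tool goes at most 62.5 mm and 10.7 degrees, less where a joint would pass 70% of its speed; a pose out of reach is approached as far as the arm can. A call is refused whole if a number of a shift passes 0.0625 or a number of a turn 0.188, either way. A call with a gripper value outside its range is refused whole. "grip" is the opening, from 0 (shut) to 1 (fully open), set as the call begins (left out, the last holds). The fingers move at their own pace and stop on an object; "force" is the grip in N (left out, the last holds). Time passes only in rows, so rows that do not move let the fingers close. It gives the time, the measured TCP pose, the force, the opening and the grip force at its end, in the units of the state.
- telemetry.get_obs(): the state, without advancing time (a new reading comes with each control period).
- cams.camera(name): name is "scene" or "top" or "wrist"; returns the picture (400x640x3 uint8, blue, green, red); there is no depth.
- cams.camera_model(name): a dict with "intrinsics" (3x3 intrinsics, pixels), "xyz" and "attitude" of the camera in the world; the wrist camera has in their place "T_tool_cam" (4x4, takes a point from camera to tool coordinates, whose origin is the TCP and whose axes are the flange's). Camera axes: x right, y up, looking along -z (the intrinsics and any distortion apply to the point x, -y, -z); pixel columns grow to the right and rows downward; lengths in m; the calibration is good to about 2 mm. A picture is of the moment at which its call begins: read the wrist's pose just before it. camera_model takes no time and is no camera call.
- hand_in(): hands the job in; it is judged then, once.
Trained networks look in the newest picture that a camera, given by its name, has taken for a name from the list of things; names that differ only in an ending like _2 or _b are one class to them, and where a whole thing is asked for, a point or a joint stands for the part that bears it (a point fixed in the world has none). Each returns a list of dicts, best first, with "conf" (0 to 1); they miss things now and then, are a little off and sometimes report something else, mostly with a low value. They report only what shows in the picture. A call takes as long as a camera call.
- nets.search_frame(camera, query): "extent" ([left, top, right, bottom] in pixels, round what is visible of it).
- nets.mark_of(camera, query): "centre" ([column, row] in pixels: a listed point, or the origin of a listed thing).
The state is a dict: "time_s": time; "qpos": joint angles; "joint_vel": joint speeds; "tau": joint torques, N m; "ee_pos": TCP position; "eef_rot": TCP orientation; "force": force on the tool from outside, world axes, zero at the start; "moment": the same for the moment, N m; "grip_width": finger opening in m; "grip_force": force on a finger pad.
Only numpy, scipy, OpenCV 4.12 (cv2) and the standard library are available. Lean on these libraries where they do the work, as an engineer would, in place of code of your own. Each camera call takes 0.05 s, during which the arm holds its last target. There are 200 camera calls.

## Working session

There is one attempt and no reset: what is moved stays moved. The work goes in short steps, Python scripts to look and compute and a tool call to move; the robot and the scene stay as the last step left them, time stands still between calls to the robot, and variables do not carry over. Pictures are saved under pics/ and viewed, at most 10 in all, crops included, and the job is handed in when it is done.

Besides the shell and the picture viewer there is one more tool, called after ">>>" as name([rows], argument=value, ...), one row to a line, values as JSON. move_arm: Moves the arm, as the interface text tells. Its arguments: {"type":"object","properties":{"increments":{"type":"array"},"grip":{"type":"number"},"force":{"type":"number"}},"required":["increments"]}

```bash
mkdir -p pics; cat > h.py <<'E'
import numpy as np, cv2
from scipy.spatial.transform import Rotation as R
from station import telemetry, cams, hand_in, nets
def ray(cam,px):
    m=cams.camera_model(cam); K=np.array(m["intrinsics"])
    d=np.array([(px[0]-K[0,2])/K[0,0],-(px[1]-K[1,2])/K[1,1],-1.])
    a=np.array(m["attitude"]); A=a if a.shape==(3,3) else R.from_euler('xyz',a).as_matrix()
    return np.array(m["xyz"]),A@d
def atz(cam,px,z):
    o,d=ray(cam,px); return o+d*(z-o[2])/d[2]
E
python3 - <<'E'
from h import *
for c in("top","scene"):
    print(c,{k:np.array(v).round(3).tolist() if not isinstance(v,(str,dict)) else v for k,v in cams.camera_model(c).items()})
    cv2.imwrite(f"pics/{c}0.png",cams.camera(c))
    for q,z in(("wheel_center",.133),("handle_mid",.157),("index_pointer",.136),("tin_1",0),("spool_brass",0),("jar",0)):
        for r in nets.mark_of(c,q)[:2]: print(q,round(r["conf"],2),np.round(r["centre"]),atz(c,r["centre"],z).round(4))
o=telemetry.get_obs();print(o["time_s"],o["ee_pos"],o["eef_rot"],o["grip_width"])
E
```

```text
top {'intrinsics': [[377.051, 0.0, 312.334], [0.0, 377.051, 202.877], [0.0, 0.0, 1.0]], 'xyz': [0.413, -0.214, 0.958], 'attitude': [0.177, 0.008, -1.549]}
wheel_center 0.65 [305. 234.] [ 0.4915 -0.1885  0.133 ]
handle_mid 0.81 [314. 259.] [ 0.437  -0.2088  0.157 ]
index_pointer 0.8 [314. 275.] [ 0.4044 -0.2113  0.136 ]
tin_1 0.55 [301. 186.] [ 0.6297 -0.1719  0.    ]
tin_1 0.41 [307. 234.] [ 0.5047 -0.1895  0.    ]
spool_brass 0.67 [258. 256.] [ 0.4447 -0.0692  0.    ]
jar 0.66 [368. 215.] [ 0.5567 -0.3459  0.    ]
scene {'intrinsics': [[431.946, 0.0, 321.295], [0.0, 431.946, 207.525], [0.0, 0.0, 1.0]], 'xyz': [0.262, -0.725, 0.72], 'attitude': [0.756, -0.005, -0.509]}
wheel_center 0.88 [292. 201.] [ 0.4934 -0.2008  0.133 ]
handle_mid 0.85 [263. 206.] [ 0.4338 -0.2094  0.157 ]
index_pointer 0.75 [253. 220.] [ 0.4088 -0.2143  0.136 ]
tin_1 0.63 [344. 216.] [ 0.6291 -0.181   0.    ]
tin_1 0.58 [252. 222.] [ 0.4402 -0.0979  0.    ]
spool_brass 0.9 [244. 211.] [ 0.4362 -0.0601  0.    ]
jar 0.85 [354. 281.] [ 0.5542 -0.3396  0.    ]
jar 0.37 [251. 219.] [ 0.442  -0.0887  0.    ]
0.7 [ 0.13756111 -0.5325038   0.20544056] [ 3.14158556e+00 -2.68304607e-05  2.52780473e-01] 0.09392830677740818
```

```bash
python3 - <<'E'
import cv2,numpy as np
a=cv2.imread("pics/top0.png")[120:320,200:440];b=cv2.imread("pics/scene0.png")[120:320,180:420]
cv2.imwrite("pics/c0.png",cv2.resize(np.vstack([a,b]),None,fx=1.5,fy=1.5) if 0 else cv2.resize(np.hstack([a,b]),(800,333)))
E
```

```text
(no output)
```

View pics/c0.png

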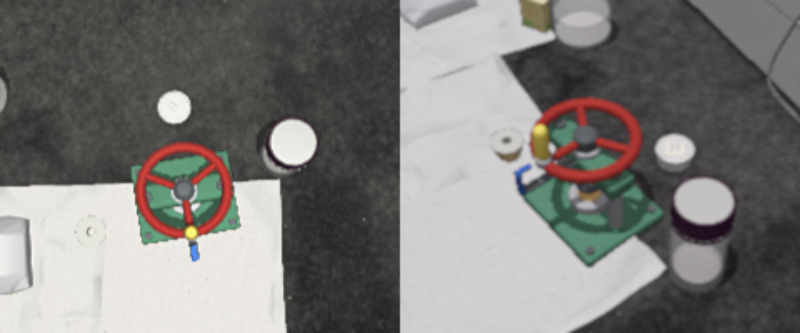

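View pics/scene0.png

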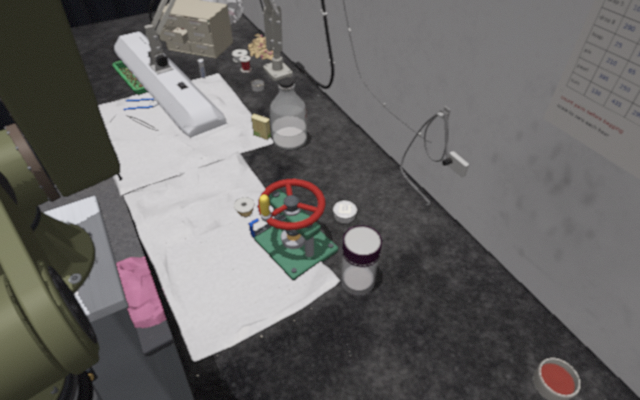

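The crop shows the red wheel at top-view pixel (310,233), with the yellow handle at (314,259) and the blue pointer at (316,273), toward the robot. The tin is behind the wheel, the jar on its -y side and the spool on its +y side. The net's wheel centre in the top view is about 5 px off, so I'll fit the rim by colour.

```bash
python3 - <<'E'
from h import *
from scipy.optimize import least_squares
t=np.linspace(0,2*np.pi,120)
for c,roi in(("top",(240,380,160,300)),("scene",(230,345,165,240))):
    im=cv2.imread(f"pics/{c}0.png"); hsv=cv2.cvtColor(im,cv2.COLOR_BGR2HSV)
    red=(((hsv[...,0]<6)|(hsv[...,0]>174))&(hsv[...,1]>150)&(hsv[...,2]>60)).astype(np.uint8)
    m=np.zeros_like(red);m[roi[2]:roi[3],roi[0]:roi[1]]=red[roi[2]:roi[3],roi[0]:roi[1]]
    hull=cv2.convexHull(np.argwhere(m)[:,::-1].astype(np.int32)).reshape(-1,2)
    P=np.array([atz(c,p,.126)[:2] for p in hull])
    f=least_squares(lambda v:np.hypot(*(P-v[:2]).T)-v[2],[.49,-.2,.065],loss='soft_l1',f_scale=.002)
    print(c,"wheel",f.x.round(4))
    ye=((abs(hsv[...,0].astype(int)-26)<7)&(hsv[...,1]>130)&(hsv[...,2]>90)); bl=((abs(hsv[...,0].astype(int)-110)<12)&(hsv[...,1]>140))
    for n,k,z in(("yel",ye,.181 if c=="top" else .157),("blue",bl,.136)):
        k=k.copy();k[:195]=0;k[300:]=0;k[:,:240]=0;k[:,340:]=0
        p=np.argwhere(k)[:,::-1].mean(0);q=atz(c,p,z)[:2];v=q-f.x[:2]
        print(n,p.round(1),k.sum(),q.round(4),"r",np.hypot(*v).round(4),"ang",np.degrees(np.arctan2(v[1],v[0])).round(1))
E
```

```text
top wheel [ 0.4935 -0.1994  0.0635]
yel [314.3 258.8] 40 [ 0.4365 -0.2106] r 0.0581 ang -168.9
blue [316.3 271.5] 30 [ 0.411  -0.2153] r 0.084 ang -169.1
scene wheel [ 0.4926 -0.1981  0.0655]
yel [264.1 204.4] 151 [ 0.4364 -0.2067] r 0.0569 ang -171.3
blue [252.5 227.3] 38 [ 0.4019 -0.2291] r 0.0958 ang -161.2
```

Both cameras agree: the wheel centre is at (0.493, -0.199), the handle is at about 190.5° with r = 58 mm, and the pointer lines up with it. I'll shut the fingers and go above a point 30° behind the handle.

>>> move_arm([
  [0.025,-0.014,0,0],
  [0.025,-0.014,0,0],
  [0.025,-0.014,0,0],
  [0.025,-0.014,0,0],
  [0.025,-0.014,0,0],
  [0.025,-0.014,0,0],
  [0.025,-0.014,0,0],
  [0.025,-0.014,0,0],
  [0.025,-0.014,0,0],
  [0.025,-0.014,0,0],
  [0.025,-0.014,0,0],
  [0.025,-0.014,0,0],
  [0.025,-0.014,0,0],
  [0.025,-0.014,0,0],
  [0.025,-0.013,0,0],
  [0,0,0,0],
  [0,0,0,0],
], grip=0, force=10)

```text
time_s: 2.82
ee_pos: [0.448, -0.2367, 0.2054]
eef_rot: [-3.142, 0.0, 0.253]
force: [0.2, -0.1, 0.9]
grip_width: 0.0005
grip_force: 0.0
```

```bash
python3 - <<'E'
from h import *
o=telemetry.get_obs(); im=cams.camera("wrist"); cv2.imwrite("pics/w1.png",im)
m=cams.camera_model("wrist");K=np.array(m["intrinsics"]);T=np.array(m["T_tool_cam"])
A=R.from_euler('xyz',o["eef_rot"]).as_matrix();p=np.array(o["ee_pos"])
for q,z in(("wheel_center",.133),("handle_mid",.157),("index_pointer",.136)):
    for r in nets.mark_of("wrist",q)[:1]:
        u=r["centre"];d=A@T[:3,:3]@np.array([(u[0]-K[0,2])/K[0,0],-(u[1]-K[1,2])/K[1,1],-1]);c=p+A@T[:3,3]
        print(q,r["conf"],np.round(u),(c+d*(z-c[2])/d[2]).round(4))
print(o["qpos"],m.keys())
E
```

```text
wheel_center 0.57 [280. 138.] [ 0.493  -0.1974  0.133 ]
handle_mid 0.86 [276. 222.] [ 0.4345 -0.2105  0.157 ]
index_pointer 0.91 [281. 239.] [ 0.4139 -0.2168  0.136 ]
[-5.58298423e-01  2.03424351e-01  1.64173339e+00 -1.42395487e-04
  1.29658298e+00  7.59701701e-01] dict_keys(['intrinsics', 'T_tool_cam'])
```

View pics/w1.png

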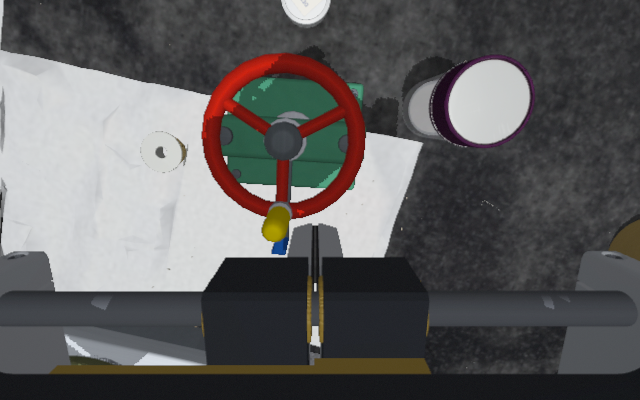

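The wrist view agrees to 2 mm: handle at pixel (276,222), shut fingers beside it at (316,235). I'll go down and work out the arc rows.

>>> move_arm([
  [0,0,0.011,0],
  [0,0,0.011,0],
  [0,0,0.011,0],
  [0,0,0.011,0],
  [0,0,0.011,0],
  [0,0,0,0],
])

```text
time_s: 3.78
ee_pos: [0.4481, -0.2361, 0.1495]
eef_rot: [-3.14, 0.001, 0.253]
force: [-0.4, -0.4, -0.2]
grip_width: 0.0006
grip_force: 0.0
```

```bash
cat > arc.py <<'E'
# rows for tip angles, rounded to 0.1 mm with the rounding error carried on
from h import *
def arc(p,a0,step,n,yaw=.2528,C=np.array([.493,-.199]),r=.058):
    B=np.array([[np.cos(yaw),np.sin(yaw)],[np.sin(yaw),-np.cos(yaw)]]);p=np.array(p[:2]);out=[]
    for i in range(1,n+1):
        a=np.radians(a0-step*i);d=(B@(C+r*np.array([np.cos(a),np.sin(a)])-p)).round(4);p=p+B.T@d;out.append([*d.tolist(),0,0])
    print(a0-step*n,p.round(4),out); return p
E
python3 - <<'E'
from arc import *
o=telemetry.get_obs();print(o["ee_pos"])
p=arc([.4485,-.2367],220.5,3,20)
a=160.5
for k in range(4):
    p=arc(p,a,4,20); a-=80
E
```

```text
[ 0.44806443 -0.23614328  0.14951806]
160.5 [ 0.4383 -0.1796] [[-0.0009, -0.0027, 0, 0], [-0.0011, -0.0028, 0, 0], [-0.0009, -0.0029, 0, 0], [-0.0009, -0.0029, 0, 0], [-0.0006, -0.003, 0, 0], [-0.0005, -0.003, 0, 0], [-0.0004, -0.003, 0, 0], [-0.0001, -0.003, 0, 0], [-0.0001, -0.0031, 0, 0], [0.0002, -0.003, 0, 0], [0.0002, -0.003, 0, 0], [0.0005, -0.003, 0, 0], [0.0006, -0.003, 0, 0], [0.0008, -0.0029, 0, 0], [0.0009, -0.0029, 0, 0], [0.001, -0.0029, 0, 0], [0.0012, -0.0028, 0, 0], [0.0014, -0.0027, 0, 0], [0.0015, -0.0026, 0, 0], [0.0016, -0.0026, 0, 0]]
80.5 [ 0.5026 -0.1418] [[0.0024, -0.0033, 0, 0], [0.0026, -0.0031, 0, 0], [0.0028, -0.0029, 0, 0], [0.003, -0.0027, 0, 0], [0.0032, -0.0025, 0, 0], [0.0034, -0.0022, 0, 0], [0.0035, -0.0021, 0, 0], [0.0036, -0.0018, 0, 0], [0.0038, -0.0015, 0, 0], [0.0038, -0.0012, 0, 0], [0.0039, -0.001, 0, 0], [0.004, -0.0007, 0, 0], [0.0041, -0.0004, 0, 0], [0.004, -0.0002, 0, 0], [0.004, 0.0002, 0, 0], [0.0041, 0.0004, 0, 0], [0.004, 0.0007, 0, 0], [0.0039, 0.001, 0, 0], [0.0038, 0.0012, 0, 0], [0.0038, 0.0015, 0, 0]]
0.5 [ 0.551  -0.1984] [[0.
[... 829 characters left out ...]
, 0.0015, 0, 0], [-0.0039, 0.0013, 0, 0], [-0.0039, 0.001, 0, 0], [-0.004, 0.0007, 0, 0], [-0.004, 0.0004, 0, 0], [-0.0041, 0.0001, 0, 0], [-0.004, -0.0001, 0, 0]]
-159.5 [ 0.4386 -0.2193] [[-0.004, -0.0004, 0, 0], [-0.004, -0.0007, 0, 0], [-0.004, -0.001, 0, 0], [-0.0038, -0.0013, 0, 0], [-0.0038, -0.0015, 0, 0], [-0.0036, -0.0018, 0, 0], [-0.0035, -0.002, 0, 0], [-0.0034, -0.0022, 0, 0], [-0.0032, -0.0025, 0, 0], [-0.003, -0.0027, 0, 0], [-0.0028, -0.003, 0, 0], [-0.0026, -0.0031, 0, 0], [-0.0024, -0.0032, 0, 0], [-0.0021, -0.0035, 0, 0], [-0.0019, -0.0035, 0, 0], [-0.0017, -0.0037, 0, 0], [-0.0013, -0.0038, 0, 0], [-0.0012, -0.0039, 0, 0], [-0.0008, -0.004, 0, 0], [-0.0006, -0.004, 0, 0]]
```

>>> move_arm([
  [-0.0009,-0.0027,0,0],
  [-0.0011,-0.0028,0,0],
  [-0.0009,-0.0029,0,0],
  [-0.0009,-0.0029,0,0],
  [-0.0006,-0.003,0,0],
  [-0.0005,-0.003,0,0],
  [-0.0004,-0.003,0,0],
  [-0.0001,-0.003,0,0],
  [-0.0001,-0.0031,0,0],
  [0.0002,-0.003,0,0],
  [0.0002,-0.003,0,0],
  [0.0005,-0.003,0,0],
  [0.0006,-0.003,0,0],
  [0.0008,-0.0029,0,0],
  [0.0009,-0.0029,0,0],
  [0.001,-0.0029,0,0],
  [0.0012,-0.0028,0,0],
  [0.0014,-0.0027,0,0],
  [0.0015,-0.0026,0,0],
  [0.0016,-0.0026,0,0],
])

```text
time_s: 6.28
ee_pos: [0.4381, -0.179, 0.1504]
eef_rot: [-3.141, 0.0, 0.253]
force: [-0.6, -1.4, -0.1]
grip_width: 0.0004
grip_force: 0.9
```

>>> move_arm([
  [0.0024,-0.0033,0,0],
  [0.0026,-0.0031,0,0],
  [0.0028,-0.0029,0,0],
  [0.003,-0.0027,0,0],
  [0.0032,-0.0025,0,0],
  [0.0034,-0.0022,0,0],
  [0.0035,-0.0021,0,0],
  [0.0036,-0.0018,0,0],
  [0.0038,-0.0015,0,0],
  [0.0038,-0.0012,0,0],
  [0.0039,-0.001,0,0],
  [0.004,-0.0007,0,0],
  [0.0041,-0.0004,0,0],
  [0.004,-0.0002,0,0],
  [0.004,0.0002,0,0],
  [0.0041,0.0004,0,0],
  [0.004,0.0007,0,0],
  [0.0039,0.001,0,0],
  [0.0038,0.0012,0,0],
  [0.0038,0.0015,0,0],
])

```text
time_s: 8.78
ee_pos: [0.5024, -0.1415, 0.1503]
eef_rot: [-3.141, 0.001, 0.253]
force: [-4.3, -3.2, 0.5]
grip_width: 0.0009
grip_force: 2.2
```

```bash
python3 - <<'E'
from h import *
o=telemetry.get_obs();print(o["qpos"].round(2) if hasattr(o["qpos"],"round") else o["qpos"],o["force"])
a=cams.camera("top")[120:320,200:440];b=cams.camera("scene")[120:320,180:420]
cv2.imwrite("pics/c2.png",cv2.resize(np.hstack([a,b]),(800,333)))
E
```

```text
[-0.34  0.29  1.67 -0.    1.18  0.97] [-4.30795897 -3.21832772  0.5465293 ]
```

View pics/c2.png

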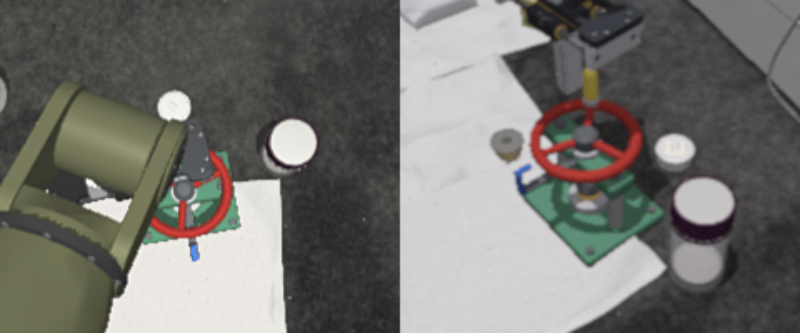

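The push works: top and scene views show the handle standing at about 57° and the bystanders unmoved. The contact is getting oblique on the fixed fingers. I'll back off along the arc, turn the tool about half round so another face meets the post squarely, then turn it along with the wheel.

>>> move_arm([
  [-0.0038,-0.0015,0,0],
  [-0.0038,-0.0012,0,0],
  [-0.0039,-0.001,0,0],
  [-0.004,-0.0007,0,0],
  [-0.0041,-0.0004,0,0],
  [-0.004,-0.0002,0,0],
])

```text
time_s: 9.62
ee_pos: [0.4781, -0.1425, 0.1505]
eef_rot: [3.142, -0.0, 0.253]
force: [0.2, -0.2, 0.0]
grip_width: 0.0007
grip_force: 0.0
```

>>> move_arm([
  [0,0,0,-0.18],
  [0,0,0,-0.18],
  [0,0,0,-0.18],
  [0,0,0,-0.18],
  [0,0,0,-0.18],
  [0,0,0,-0.18],
  [0,0,0,-0.18],
  [0,0,0,-0.18],
  [0,0,0,-0.18],
  [0,0,0,-0.18],
  [0,0,0,-0.18],
  [0,0,0,-0.18],
  [0,0,0,-0.18],
  [0,0,0,-0.18],
  [0,0,0,-0.18],
  [0,0,0,-0.18],
  [0,0,0,-0.11],
  [0,0,0,0],
])

```text
time_s: 11.88
ee_pos: [0.4782, -0.1425, 0.1504]
eef_rot: [3.142, -0.0, -3.041]
force: [-1.8, 0.0, 0.1]
grip_width: 0.0006
grip_force: 0.0
```

```bash
cat > st.py <<'E'
from h import *
o=telemetry.get_obs();v=np.array(o["ee_pos"])[:2]-[.493,-.199]
print("r",np.hypot(*v),"alpha",np.degrees(np.arctan2(v[1],v[0])),"yaw",np.degrees(o["eef_rot"][2]),"q6",o["qpos"][5],"t",o["time_s"])
E
python3 st.py
```

```text
r 0.058383677257764055 alpha 104.67365089314286 yaw -174.2509780636037 q6 -2.0342200152500616 t 11.875
```

>>> move_arm([
  [-0.004,0.0005,0,0.07],
  [-0.004,0.0005,0,0.07],
  [-0.004,0.0005,0,0.07],
  [-0.004,0.0005,0,0.07],
  [-0.004,0.0005,0,0.07],
  [-0.004,0.0005,0,0.07],
  [-0.004,0.0005,0,0.07],
  [-0.004,0.0005,0,0.07],
  [-0.004,0.0005,0,0.07],
  [-0.004,0.0005,0,0.07],
  [-0.004,0.0005,0,0.07],
  [-0.004,0.0005,0,0.07],
  [-0.004,0.0005,0,0.07],
  [-0.004,0.0005,0,0.07],
  [-0.004,0.0005,0,0.07],
  [-0.004,0.0005,0,0.07],
])

```text
time_s: 13.88
ee_pos: [0.5368, -0.1603, 0.1504]
eef_rot: [3.142, -0.001, 2.117]
force: [-1.1, 2.5, 0.1]
grip_width: 0.0006
grip_force: 1.1
```

```bash
python3 st.py
```

```text
r 0.05840555351924922 alpha 41.46099525434735 yaw 121.31893015521418 q6 -0.9026229793050446 t 13.875
```

>>> move_arm([
  [-0.004,0.0005,0,0.07],
  [-0.004,0.0005,0,0.07],
  [-0.004,0.0005,0,0.07],
  [-0.004,0.0005,0,0.07],
  [-0.004,0.0005,0,0.07],
  [-0.004,0.0005,0,0.07],
  [-0.004,0.0005,0,0.07],
  [-0.004,0.0005,0,0.07],
  [-0.004,0.0005,0,0.07],
  [-0.004,0.0005,0,0.07],
  [-0.004,0.0005,0,0.07],
  [-0.004,0.0005,0,0.07],
  [-0.004,0.0005,0,0.07],
  [-0.004,0.0005,0,0.07],
  [-0.004,0.0005,0,0.07],
  [-0.004,0.0005,0,0.07],
  [-0.004,0.0005,0,0.07],
  [-0.004,0.0005,0,0.07],
  [-0.004,0.0005,0,0.07],
  [-0.004,0.0005,0,0.07],
])

```text
time_s: 16.38
ee_pos: [0.5379, -0.2349, 0.1506]
eef_rot: [3.141, -0.001, 0.717]
force: [3.5, 0.3, -0.4]
grip_width: 0.0007
grip_force: 1.1
```

```bash
python3 st.py
```

```text
r 0.05750167877929073 alpha -38.61610138253373 yaw 41.097542682171785 q6 0.3791357566984505 t 16.375
```

>>> move_arm([
  [-0.004,0.0005,0,0.07],
  [-0.004,0.0005,0,0.07],
  [-0.004,0.0005,0,0.07],
  [-0.004,0.0005,0,0.07],
  [-0.004,0.0005,0,0.07],
  [-0.004,0.0005,0,0.07],
  [-0.004,0.0005,0,0.07],
  [-0.004,0.0005,0,0.07],
  [-0.004,0.0005,0,0.07],
  [-0.004,0.0005,0,0.07],
  [-0.004,0.0005,0,0.07],
  [-0.004,0.0005,0,0.07],
  [-0.004,0.0005,0,0.07],
  [-0.004,0.0005,0,0.07],
  [-0.004,0.0005,0,0.07],
  [-0.004,0.0005,0,0.07],
  [-0.004,0.0005,0,0.07],
  [-0.004,0.0005,0,0.07],
  [-0.004,0.0005,0,0.07],
  [-0.004,0.0005,0,0.07],
])

```text
time_s: 18.88
ee_pos: [0.4647, -0.2486, 0.1506]
eef_rot: [3.141, -0.001, -0.683]
force: [1.6, -2.2, 0.1]
grip_width: 0.0008
grip_force: 1.1
```

```bash
python3 st.py
```

```text
r 0.05709844483374844 alpha -119.760085506587 yaw -39.126747954563285 q6 1.693303281405541 t 18.875
```

>>> move_arm([
  [-0.004,0.0005,0,0.07],
  [-0.004,0.0005,0,0.07],
  [-0.004,0.0005,0,0.07],
  [-0.004,0.0005,0,0.07],
  [-0.004,0.0005,0,0.07],
  [-0.002,0.0002,0,0.035],
  [-0.002,0.0002,0,0.035],
  [0,0,0,0],
])

```text
time_s: 19.88
ee_pos: [0.4468, -0.232, 0.1505]
eef_rot: [-3.142, 0.0, -1.098]
force: [0.2, -0.9, 0.4]
grip_width: 0.0
grip_force: 0.3
```

```bash
python3 st.py; python3 - <<'E'
from h import *
C=np.array([.493,-.199])
im={c:cams.camera(c) for c in("top","scene","wrist")}
for c,z in(("scene",.157),("top",.157)):
    r=nets.mark_of(c,"handle_mid")[:1]
    if r: v=atz(c,r[0]["centre"],z)[:2]-C; print(c,r[0]["conf"],np.round(r[0]["centre"]),np.hypot(*v),np.degrees(np.arctan2(v[1],v[0])))
b=im["scene"][120:320,180:420]
cv2.imwrite("pics/c3.png",np.hstack([cv2.resize(b,(400,333)),cv2.resize(im["wrist"],(400,333))]))
E
```

```text
r 0.05675649372447094 alpha -144.41014331604623 yaw -62.8997743633838 q6 2.116781151739142 t 19.875
scene 0.76 [265. 208.] 0.060801949582411426 -164.027656141225
```

View pics/c3.png

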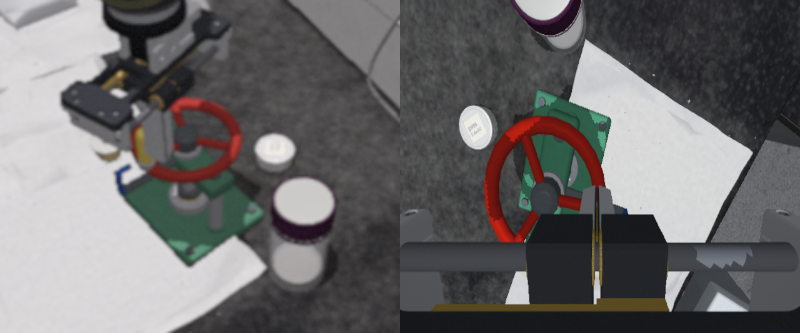

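The scene view shows the handle just short of the pointer, held by the fingers, with the bystanders in place. I'll do the last 8° slowly, then back off, lift and check.

>>> move_arm([
  [-0.002,0.0002,0,0.035],
  [-0.002,0.0002,0,0.035],
  [-0.002,0.0002,0,0.035],
  [-0.002,0.0002,0,0.035],
  [0,0,0,0],
  [0,0,0,0],
])

```text
time_s: 20.88
ee_pos: [0.4429, -0.225, 0.1505]
eef_rot: [-3.141, 0.0, -1.237]
force: [0.5, 0.3, 0.5]
grip_width: 0.0007
grip_force: 0.0
```

```bash
python3 st.py
```

```text
r 0.05643163812368078 alpha -152.59798313461224 yaw -70.86469062955402 q6 2.263605602473627 t 20.875
```

>>> move_arm([
  [0.005,0,0,0],
  [0.01,0,0,0],
  [0.01,0,0,0],
  [0,0,-0.02,0],
  [0,0,-0.03,0],
  [0,0,-0.03,0],
  [0.04,0,-0.02,-0.15],
  [0.04,0,0,-0.15],
  [0.04,0,0,-0.15],
  [0.04,0,0,-0.15],
  [0.04,0,0,-0.15],
  [0.04,0,0,-0.15],
  [0,0,0,0],
  [0,0,0,0],
])

```text
time_s: 22.62
ee_pos: [0.6017, -0.4253, 0.25]
eef_rot: [-3.141, 0.001, -0.339]
force: [-0.4, 0.4, 0.2]
grip_width: 0.0001
grip_force: 0.0
```

```bash
python3 - <<'E'
from h import *
C=np.array([.493,-.199])
im={c:cams.camera(c) for c in("top","scene")}
for c in im:
  for q,z in(("handle_mid",.157),("index_pointer",.136),("tin_1",0),("spool_brass",0),("jar",0)):
    for r in nets.mark_of(c,q)[:1]:
        g=atz(c,r["centre"],z)[:2];v=g-C; print(c,q,round(r["conf"],2),np.round(r["centre"],1),g.round(4),np.hypot(*v).round(4),np.degrees(np.arctan2(v[1],v[0])).round(1))
a=im["top"][120:320,200:440];b=im["scene"][120:320,180:420]
cv2.imwrite("pics/c4.png",cv2.resize(np.hstack([a,b]),(800,333)))
E
```

```text
top handle_mid 0.75 [312.  258.5] [ 0.4378 -0.2056] 0.0556 -173.1
top tin_1 0.8 [302.2 185.6] [ 0.6298 -0.1745] 0.139 10.1
top spool_brass 0.51 [255.2 261.7] [ 0.4316 -0.0615] 0.1506 114.1
top jar 0.66 [309.4 234.5] [ 0.5028 -0.1962] 0.0102 16.1
scene index_pointer 0.9 [252.3 221.1] [ 0.4074 -0.2152] 0.0871 -169.3
scene tin_1 0.75 [344.5 215.5] [ 0.6293 -0.1812] 0.1375 7.5
scene spool_brass 0.56 [243.6 210.2] [ 0.437  -0.0563] 0.1533 111.4
scene jar 0.77 [354.9 280.5] [ 0.5572 -0.3394] 0.1544 -65.4
```

View pics/c4.png

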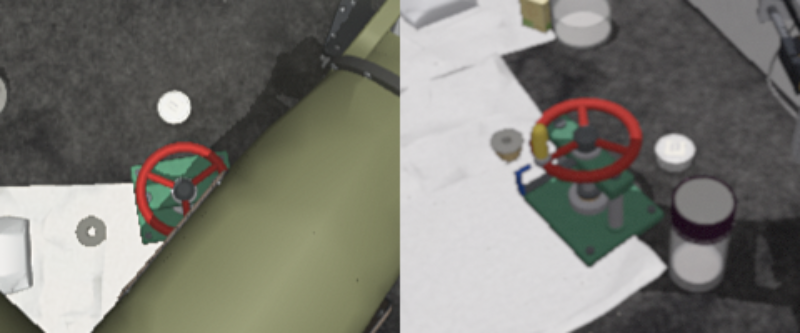

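The scene view shows the handle back beside the blue pointer and the bystanders unmoved, while the arm partly hides the top view. I'll compare the yellow pixels with the start picture.

```bash
python3 - <<'E'
from h import *
C=np.array([.493,-.199]);new=cams.camera("scene")
for n,im in(("start",cv2.imread("pics/scene0.png")),("now",new)):
    hsv=cv2.cvtColor(im,cv2.COLOR_BGR2HSV).astype(int)
    k=(abs(hsv[...,0]-26)<7)&(hsv[...,1]>130)&(hsv[...,2]>60);k[:190]=0;k[225:]=0;k[:,:250]=0;k[:,280:]=0
    i=np.argwhere(k);p=i[:,::-1].mean(0);v=atz("scene",p,.157)[:2]-C
    print(n,k.sum(),p.round(2),i.min(0),i.max(0),np.hypot(*v),np.degrees(np.arctan2(v[1],v[0])))
E
```

```text
start 152 [264.09 204.43] [195 259] [214 269] 0.05710204495871347 -172.2673068927431
now 150 [263.4  204.33] [195 259] [214 268] 0.057976054793118965 -173.21370827487203
```

```bash
python3 -c "
from station import hand_in;print(hand_in())"
```

```text
the job is handed in; nothing more can be done
None
```

The wheel was pushed one full clockwise turn; the handle is back at the blue pointer (within about 1° of its start by camera), the tin, spool and jar look unmoved, the hand is clear, and the job was handed in (no verdict came back).

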